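# Scoop the pipe nipples off the table and weigh them

## Robot

A 7-joint arm with a two-finger parallel gripper is mounted at the origin on a cart in front of the work surface, level with it; the furniture and walls round the work are solid. World frame = base frame: x ahead of the robot, y to its left, z up, the work surface at z = 0. Lengths are in m, angles in rad, forces in N, time in s.
With the tool pointing down it reaches from about 0.4 to 0.85 m from the base axis. Payload 10.4 kg.
Tool frame: the origin (TCP) lies between the finger pads; the fingertips stand r.nose_length ahead of it and the grasp point (between the pads) lies 6 mm ahead of it (r.nose_length is the distance from the TCP to the fingertips, in m); z points along the fingers, x is the direction in which the jaws open and shut, and the axes are right-handed (so a half turn about z gives the same grasp; the last joint's range is limited). The gripper opens to 87 mm and grips with 3 to 60 N. Pads are 19 mm wide; open, the fingers measure 117 mm over their backs; the gripper's body (75 mm by 190 mm) begins 51 mm behind the grasp point.
Start: joints at [1.264, 0.332, -0.065, 1.46, 0.022, 1.35, -0.088], TCP at [0.175, -0.6, 0.212] pointing down, gripper open.
Joint ranges: [-2.6, 2.6], [-0.5, 2.12], [-1.47, 1.34], [0.16, 2.42], [-1.27, 4.41], [0.06, 2.06], [-2.6, 2.6]. Speed limits (rad/s): [2.22, 2.22, 2.79, 2.79, 3.14, 3.14, 3.14].

## Interface

Orientations are given as a unit quaternion [x, y, z, w].
In Python, from bench import r gives the robot as it stands. The module is installed in compiled form; this text tells all that it offers.
- The arm moves only by the shell command python3 -m creep 'ROWS' [OPENING] [FORCE]. ROWS is JSON, a list of rows, each an object of numbers: "x", "y", "z": the shift along the world's x, y, z in m; "spin": the turn about the world's z in degrees. In form: [{"x": .., "y": .., "z": .., "spin": ..}, ...]. A call has 1 to 12 rows; each row is the pose to reach, as a shift and turn from the pose commanded when the call began; what a row does not reach only later rows make up. A row lasts 1/8 s, in which the tool goes at most 62.5 mm and 10.7 degrees, less where a joint would pass 70% of its speed; a pose out of reach is approached as far as the arm can. A call with a gripper value outside its range is refused whole. OPENING is the finger opening in m, from 0 to 0.087, set as the call begins (- or left out, the last holds). The fingers move at their own pace and stop on an object; FORCE is the grip in N (left out, the last holds). Time passes only in rows, so rows that repeat a pose let the fingers close. It gives the time, the measured TCP pose, the force and the opening at its end, in the units of the state.
- r.read_state(): the state, without advancing time (a new reading comes with each control period).
- r.camera(name): name is "side" or "top" or "wrist"; returns a dict with "pixels" (480x640x3 uint8, blue, green, red), "z_map" (480x640 float32, m along the optical axis (not along the pixel's ray), 0 where there is no reading), "K" (3x3 intrinsics, pixels), "R" (3x3) and "t" (3): a world point X has camera coordinates R X + t. Camera axes: x right, y down, z forward; pixel columns grow to the right and rows downward; lengths in m; the calibration is good to about 2 mm. A picture is of the moment at which its call begins.
- r.close_job(): hands the job in, once; it reports no verdict.
The state is a dict: "time": time; "joint_positions": joint angles; "joint_vel": joint speeds; "joint_torque": joint torques, N m; "ee_pos": TCP position; "eef_rot": TCP orientation; "ft_force": force on the tool from outside, world axes, zero at the start; "torque": the same for the moment, N m; "width": finger opening in m.
Only numpy, scipy, OpenCV 4.12 (cv2) and the standard library are available. Lean on these libraries where they do the work, as an engineer would, in place of code of your own. Each camera call takes 0.05 s, during which the arm holds its last target. There are 200 camera calls.

## Task

The freshly threaded pipe nipples lie loose and oily in front of the stop rail. Take the flat scoop by its grip bar, push it flat along the table right up against the stop rail so that all three nipples ride into it, lift them clear, and stand the loaded scoop flat in the middle of the scale's platform so that they can be weighed. Use the scoop: do not touch the nipples with the fingers.

Things in the scene. Friction and masses are not known exactly. Their poses are not given: they have to be found in the camera images.
- scoop: Loose flat steel hand scoop, 0.26 kg, starting flat on the table. Origin: centre of its underside; x points out of its open mouth, z up. Underside 120 mm along x (x -60 to +60) by 113 mm in y. Two cheeks (y +-54 to +-56.5, 92 mm high in the middle, 9 mm at the mouth), back wall 34 mm high at x -60. Inside 108 mm wide, floor 1.5 mm thick.
- scoop_grip (a point): Centre of the scoop's black grip bar, at x -16, z +80 mm in the scoop's frame. The bar runs along the scoop's y between the cheeks (108 mm free length), is 14 mm thick along x and 24 mm tall. Take it from above at its middle, fingers fore and aft (closing along the scoop's x). Axes as the scoop's.
- scoop_lip (a point): Middle of the scoop's front edge, x +60, z 0 in the scoop's frame; axes as the scoop's. The edge is bevelled: it rises to 2.4 mm in the first 6 mm, then drops to the 1.5 mm floor. Slid flat on the table (or up to 2 mm above it), it goes under the tubes as they are stopped by the rail; the last one comes in only when the edge is within about 3 mm of the rail's face.
- stop_rail: Fixed dark steel angle screwed to the table behind the nipples, 140 mm long, 40 mm high, upright face. Origin: foot of the middle of its front face, at table height; its -x axis points out of that face (towards the robot and the nipples), y runs along the rail. Does not move.
- nipple_1: Steel pipe nipple, a tube 70 mm long and 21.3 mm across, threaded at both ends, about 0.09 kg, oily. Origin: its middle, on the tube's axis; y runs along the tube. It lies on the table about along the rail (within 0.15 rad), nearest to it (axis 14 to 16 mm before the face), and can roll.
- nipple_2: The same kind of nipple, second from the rail (axis 45 to 50 mm before the face).
- nipple_3: The same kind of nipple, farthest from the rail (axis 84 to 94 mm before the face).
- scale_top (a point): Centre of the fixed bench scale's bare steel platform, on its top surface, 50 mm above the table. The platform is 150 by 150 mm and does not move; x points away from the robot, across the platform, y along its width. The display is on the robot's side, lower than the platform.
Things that resemble listed ones, but are neither listed nor needed, are in the scene too. Leave any blue look-alike of the nipple_1 alone.

How it is judged:
On the way, in this order (a step that is already met when the one before it is completed fails the run):
1. the scoop is at the stop rail (its front edge within 30 mm of the rail's face, low on the table) with all three nipples in it (x of scoop_lip in the frame of stop_rail between -0.03 and 0.004 m and y of scoop_lip in the frame of stop_rail between -0.09 and 0.09 m and height (world z) of scoop_lip below 0.03 m and x of nipple_1 in the frame of scoop between -0.058 and 0.056 m and y of nipple_1 in the frame of scoop between -0.054 and 0.054 m and z of nipple_1 in the frame of scoop between 0.006 and 0.045 m and x of nipple_2 in the frame of scoop between -0.058 and 0.056 m and y of nipple_2 in the frame of scoop between -0.054 and 0.054 m and z of nipple_2 in the frame of scoop between 0.006 and 0.045 m and x of nipple_3 in the frame of scoop between -0.058 and 0.056 m and y of nipple_3 in the frame of scoop between -0.054 and 0.054 m and z of nipple_3 in the frame of scoop between 0.006 and 0.045 m), for 0.1 s.
2. the scoop is lifted 60 mm clear of the table with all three nipples in it (height (world z) of scoop above 0.06 m and x of nipple_1 in the frame of scoop between -0.058 and 0.056 m and y of nipple_1 in the frame of scoop between -0.054 and 0.054 m and z of nipple_1 in the frame of scoop between 0.006 and 0.045 m and x of nipple_2 in the frame of scoop between -0.058 and 0.056 m and y of nipple_2 in the frame of scoop between -0.054 and 0.054 m and z of nipple_2 in the frame of scoop between 0.006 and 0.045 m and x of nipple_3 in the frame of scoop between -0.058 and 0.056 m and y of nipple_3 in the frame of scoop between -0.054 and 0.054 m and z of nipple_3 in the frame of scoop between 0.006 and 0.045 m), for 0.2 s.
At the end, for the whole second after the job is handed in: The scoop stands flat on the scale's platform, released and at rest, its centre within 35 mm of the platform's centre, and all three nipples lie in it (horizontal distance between scoop and scale_top below 0.035 m and z of scoop in the frame of scale_top between -0.004 and 0.006 m and angle between scoop's own z axis and vertical below 0.08 rad and linear speed of scoop below 0.02 m/s and linear speed of each of nipple_1, nipple_2, nipple_3 below 0.03 m/s and x of nipple_1 in the frame of scoop between -0.058 and 0.056 m and y of nipple_1 in the frame of scoop between -0.054 and 0.054 m and z of nipple_1 in the frame of scoop between 0.006 and 0.045 m and x of nipple_2 in the frame of scoop between -0.058 and 0.056 m and y of nipple_2 in the frame of scoop between -0.054 and 0.054 m and z of nipple_2 in the frame of scoop between 0.006 and 0.045 m and x of nipple_3 in the frame of scoop between -0.058 and 0.056 m and y of nipple_3 in the frame of scoop between -0.054 and 0.054 m and z of nipple_3 in the frame of scoop between 0.006 and 0.045 m); the robot touches nothing.
It fails at once if the fingers touch a nipple (contact force between the fingers and nipple_1 above 0.5 N or contact force between the fingers and nipple_2 above 0.5 N or contact force between the fingers and nipple_3 above 0.5 N).
It also fails if it takes over 56 s, if anything falls off the work surface, if the arm or the gripper's body presses on something with over 40 N, if the wrist force passes 120 N, or if a joint passes its speed limit or range.

## Working session

There is one attempt and no reset: what is moved stays moved. The work goes in short steps, Python scripts to look and compute and a shell command to move; the robot and the scene stay as the last step left them, time stands still between calls to the robot, and variables do not carry over. Pictures are saved under pics/ and viewed, about 8 in all and at most 12, crops included, and the job is handed in when it is done.

```bash
mkdir -p pics; cat > h.py <<'E'
import numpy as np, cv2
from bench import r
def snap(n,f):
    c=r.camera(n); cv2.imwrite(f'pics/{f}.png',c['pixels']); np.savez(f'pics/{f}.npz',**c); return c
def P(c,u,v,z=None):
    K,R,t=c['K'],c['R'],c['t']; d=np.linalg.inv(K)@[u,v,1]
    if z is None: return R.T@(d*c['z_map'][int(v),int(u)]-t)
    o=-R.T@t; w=R.T@d; return o+w*(z-o[2])/w[2]
def cloud(c):
    v,u=np.mgrid[:480,:640]; d=np.stack([u,v,np.ones_like(u)],-1)@np.linalg.inv(c['K']).T
    return (d*c['z_map'][...,None]-c['t'])@c['R']
E
python3 - <<'E'
from h import *
for n in('top','side'):
    c=snap(n,n+'0'); print(n,-c['R'].T@c['t'],c['R'][2])
s=r.read_state(); print(s, r.nose_length)
E
```

```text
top [0.42085432 0.10721917 1.09467302] [ 0.14788835 -0.00171957 -0.98900257]
side [ 0.4258894  -0.71276684  0.49445581] [ 0.15525586  0.88264655 -0.44365604]
{'time': 0.1, 'joint_positions': array([ 1.26438356,  0.33281388, -0.06469334,  1.46086779,  0.02156807,
        1.34990979, -0.08850775]), 'joint_vel': array([-0.00173092, -0.00197326, -0.00057993, -0.00105097,  0.00128088,
       -0.00011718,  0.00242687]), 'joint_torque': array([ 1.93761902e-03, -6.24542284e+01,  2.48638453e-02, -3.90719390e+01,
       -6.16023433e-02,  3.65869130e-02,  3.09889663e-05]), 'ee_pos': array([ 0.17490972, -0.59964047,  0.21142524]), 'eef_rot': array([ 8.00004940e-01, -5.99993059e-01, -5.31140914e-04, -3.79068142e-04]), 'ft_force': array([-0.70916629, -0.62347337, -0.30258501]), 'torque': array([ 0.04028939, -0.0200134 , -0.05251632]), 'width': 0.08735029928276546} 0.025
```

View pics/top0.png

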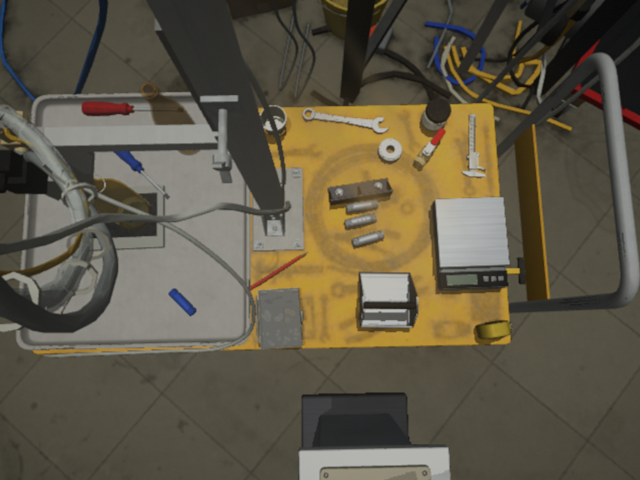

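View pics/side0.png

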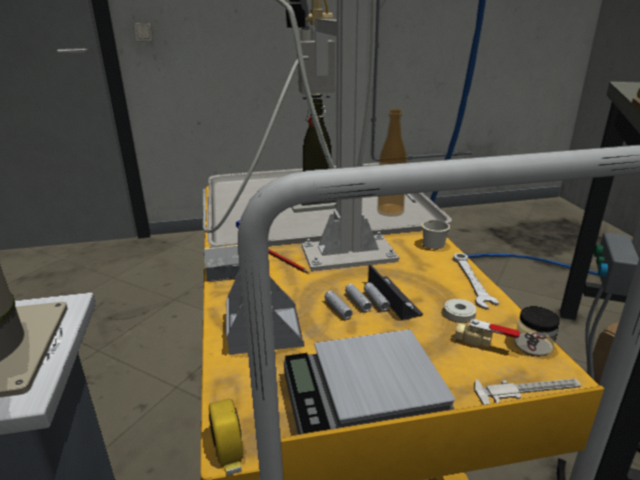

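The top view shows rail (360,190), nipples (362,207), (360,221), (368,239), scoop (388,302) with mouth towards the rail, and scale (470,235). Look-alikes: a blue tube (182,302) on the tray, left alone, and a grey block (279,318), which is not the scoop. Next is a close crop of the work area plus measurements.

```bash
python3 - <<'E'
from h import *
c=dict(np.load('pics/top0.npz')); im=c['pixels'][170:335,310:515]
cv2.imwrite('pics/crop0.png',cv2.resize(im,None,fx=3.6,fy=3.6,interpolation=cv2.INTER_CUBIC))
X=cloud(c)
for u,v in[(362,207),(360,221),(368,239),(335,190),(388,186),(332,202),(388,197),(470,235),(437,200),(505,200),(508,264),(434,262),(388,308),(388,285)]: print(u,v,X[v,u].round(4))
E
```

```text
362 207 [0.6708 0.0116 0.016 ]
360 221 [0.6381 0.0174 0.0202]
368 239 [0.5971 0.001  0.0207]
335 190 [0.7145 0.0708 0.0039]
388 186 [ 0.7159 -0.0475  0.0243]
332 202 [0.6821 0.0787 0.0223]
388 197 [ 0.6965 -0.0498  0.0009]
470 235 [ 0.5967 -0.2162  0.0494]
437 200 [ 0.6754 -0.1493  0.0494]
505 200 [ 0.8567 -0.5935 -0.7158]
508 264 [ 0.5323 -0.2929  0.0502]
434 262 [ 0.5448 -0.1459  0.0046]
388 308 [ 0.4433 -0.0284  0.0862]
388 285 [ 0.4958 -0.0416  0.0031]
```

View pics/crop0.png

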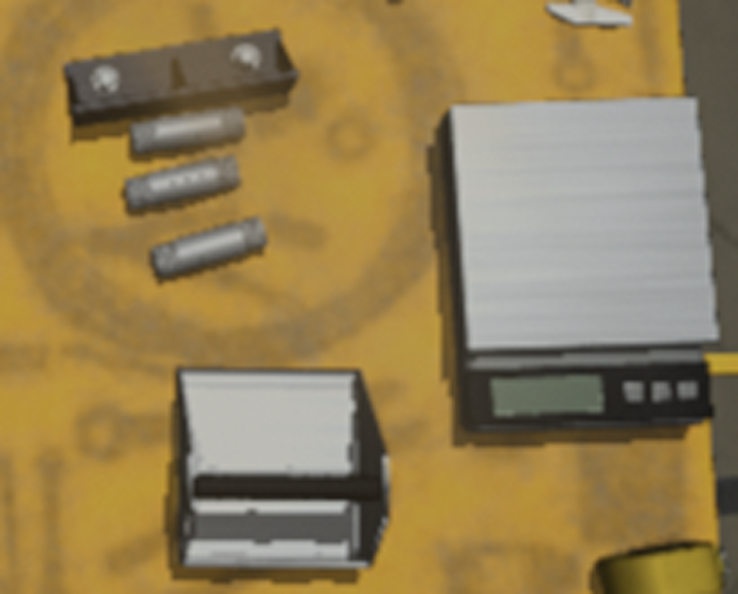

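```bash
python3 - <<'E'
from h import *
c=dict(np.load('pics/top0.npz')); X=cloud(c)
def reg(u0,u1,v0,v1,z0,z1):
    Q=X[v0:v1,u0:u1].reshape(-1,3); return Q[(Q[:,2]>z0)&(Q[:,2]<z1)]
def rect(Q):
    (cx,cy),wh,a=cv2.minAreaRect((Q[:,:2]*1000).astype(np.float32)); return np.round([cx,cy,*wh,a],1),len(Q),Q[:,2].mean().round(4)
print('railtop',rect(reg(320,400,175,206,.034,.05)),'rail all',rect(reg(320,400,175,206,.012,.05)))
Q=reg(320,400,175,206,.03,.05);print(Q[np.argsort(Q[:,1])][::6].round(3).tolist())
for n,b in(('n1',(340,385,201,213)),('n2',(340,385,213,229)),('n3',(345,390,229,249))): print(n,rect(reg(*b,.014,.03)))
print('scale',rect(reg(425,520,190,285,.045,.055)))
print('bar',rect(reg(355,425,265,335,.083,.1)))
print('scoop hi',rect(reg(350,425,265,335,.006,.1)))
# bar edges by pixel: crop corners
k=lambda a,b:(310+(a+.5)/3.6-.5,170+(b+.5)/3.6-.5)
for n,a,b,z in[('barTL',194,477,.092),('barTR',384,477,.092),('barBL',194,496,.092),('barBR',384,496,.092),('lipL',179,370,.002),('lipR',360,370,.002),('backBL',186,567,.034),('backBR',366,567,.034),('railFootL',75,123,0),('railFootR',297,83,0),('railTopL',68,110,.04),('railTopR',297,70,.04)]:print(n,P(c,*k(a,b),z).round(4))
E
```

```text
railtop (array([692.8,  14.8,   7. , 139.1,   8.4]), 177, np.float64(0.0399)) rail all (array([695.4,  15.3,  53.2, 139.2,   9. ]), 546, np.float64(0.0271))
[[0.703, -0.054, 0.038], [0.702, -0.049, 0.041], [0.701, -0.047, 0.038], [0.699, -0.041, 0.037], [0.699, -0.037, 0.045], [0.698, -0.034, 0.039], [0.698, -0.029, 0.041], [0.697, -0.025, 0.038], [0.696, -0.02, 0.039], [0.696, -0.017, 0.033], [0.695, -0.012, 0.037], [0.694, -0.008, 0.033], [0.699, -0.005, 0.04], [0.696, -0.0, 0.042], [0.697, 0.004, 0.04], [0.694, 0.008, 0.041], [0.692, 0.012, 0.033], [0.692, 0.015, 0.041], [0.695, 0.019, 0.04], [0.689, 0.024, 0.036], [0.689, 0.028, 0.037], [0.688, 0.032, 0.032], [0.688, 0.035, 0.039], [0.691, 0.039, 0.04], [0.689, 0.044, 0.037], [0.686, 0.048, 0.031], [0.686, 0.05, 0.04], [0.686, 0.055, 0.041], [0.686, 0.059, 0.042], [0.688, 0.064, 0.044], [0.687, 0.068, 0.04], [0.683, 0.072, 0.039], [0.687, 0.077, 0.039], [0.689, 0.081, 0.032], [0.684, 0.083, 0.041]]
n1 (array([673.2,  19.5,  83. ,  23.4,  88.3]), 256, np.float64(0.0197))
n2 (array([642. ,  17.2,  21. ,  69.8,  13.4]), 270, np.float64(0.0197))
n3 (array([601.4,   1.5,  20.3,  70.4,  15.2]), 268, np.float64(0.0196))
scale (array([ 605.8, -219. ,  150.3,  151.6,    0.9]), 4684, np.float64(0.0501))
bar (array([452.6, -30.3, 113.8,  46.6,  88.9]), 454, np.float64(0.0905))
scoop hi (array([465. , -38.6, 155.6, 120. ,  87.8]), 1038, np.float64(0.0612))
barTL [0.4559 0.0215 0.092 ]
barTR [ 0.4538 -0.0854  0.092 ]
barBL [0.4453 0.0218 0.092 ]
barBR [ 0.4432 -0.0849  0.092 ]
lipL [0.5251 0.0209 0.002 ]
lipR [ 0.5229 -0.091   0.002 ]
backBL [0.4052 0.023  0.034 ]
backBR [ 0.4031 -0.0834  0.034 ]
railFootL [0.6834 0.0817 0.    ]
railFootR [ 0.7066 -0.0598  0.    ]
railTopL [0.682  0.0868 0.04  ]
railTopR [ 0.7044 -0.0541  0.04  ]
```

```bash
python3 - <<'E'
from h import *
c=dict(np.load('pics/top0.npz')); X=cloud(c)
for u,v in[(545,303),(590,298),(620,285),(628,200),(615,100),(600,60),(575,75),(540,105),(520,270),(495,330)]: print(u,v,X[v,u].round(3))
E
```

```text
545 303 [ 0.447 -0.339  0.108]
590 298 [ 0.449 -0.341  0.271]
620 285 [ 0.465 -0.34   0.358]
628 200 [ 0.591 -0.356  0.374]
615 100 [ 0.749 -0.353  0.376]
600 60 [ 0.821 -0.343  0.366]
575 75 [ 0.833 -0.341  0.294]
540 105 [ 0.84  -0.339  0.16 ]
520 270 [ 0.572 -0.549 -0.52 ]
495 330 [ 0.394 -0.253  0.056]
```

```bash
python3 -m creep '[{"x":0.01,"y":0.02,"spin":3},{"x":0.02,"y":0.05,"spin":6},{"x":0.03,"y":0.08,"spin":10},{"x":0.045,"y":0.11,"spin":14},{"x":0.06,"y":0.14,"spin":18},{"x":0.075,"y":0.17,"spin":22},{"x":0.09,"y":0.2,"spin":26},{"x":0.105,"y":0.23,"spin":30},{"x":0.12,"y":0.26,"spin":34},{"x":0.135,"y":0.28,"spin":37},{"x":0.14,"y":0.3,"spin":40},{"x":0.14,"y":0.3,"spin":40}]' 0.087 60
```

```text
invalid input at $[0]: expected keys x, y, z, spin
```

```bash
python3 -m creep '[{"x":0.01,"y":0.02,"z":0,"spin":3},{"x":0.02,"y":0.05,"z":0,"spin":6},{"x":0.03,"y":0.08,"z":0,"spin":10},{"x":0.045,"y":0.11,"z":0,"spin":14},{"x":0.06,"y":0.14,"z":0,"spin":18},{"x":0.075,"y":0.17,"z":0,"spin":22},{"x":0.09,"y":0.2,"z":0,"spin":26},{"x":0.105,"y":0.23,"z":0,"spin":30},{"x":0.12,"y":0.26,"z":0,"spin":34},{"x":0.135,"y":0.28,"z":0,"spin":37},{"x":0.14,"y":0.3,"z":0,"spin":40},{"x":0.14,"y":0.3,"z":0,"spin":40}]' 0.087 60
```

```text
time: 1.6
ee_pos: [0.3154, -0.2989, 0.2123]
eef_rot: [0.957, -0.289, 0.0, 0.0]
ft_force: [0.2, 0.1, 0.6]
width: 0.0872
```

```bash
python3 -m creep '[{"x":0.01,"y":0.02,"z":0,"spin":3},{"x":0.025,"y":0.05,"z":0,"spin":7},{"x":0.04,"y":0.08,"z":0,"spin":11},{"x":0.055,"y":0.11,"z":0,"spin":15},{"x":0.07,"y":0.14,"z":0,"spin":19},{"x":0.085,"y":0.17,"z":0,"spin":23},{"x":0.1,"y":0.2,"z":0,"spin":27},{"x":0.115,"y":0.23,"z":0,"spin":30},{"x":0.125,"y":0.25,"z":0,"spin":32},{"x":0.134,"y":0.267,"z":0,"spin":32.6},{"x":0.134,"y":0.267,"z":0,"spin":32.6},{"x":0.134,"y":0.267,"z":0,"spin":32.6}]' 
python3 - <<'E'
from h import *
c=snap('wrist','w1'); print(-c['R'].T@c['t'],c['R'])
E
```

```text
time: 3.1
ee_pos: [0.4487, -0.0336, 0.212]
eef_rot: [1.0, -0.01, -0.0, 0.0]
ft_force: [-0.5, -0.0, 0.4]
width: 0.0874
[0.44960258 0.04836317 0.38416281] [[ 9.99786246e-01 -2.06703836e-02 -4.43489816e-04]
 [-1.95996843e-02 -9.54390514e-01  2.97917102e-01]
 [-6.58132326e-03 -2.97844729e-01 -9.54591642e-01]]
```

View pics/w1.png

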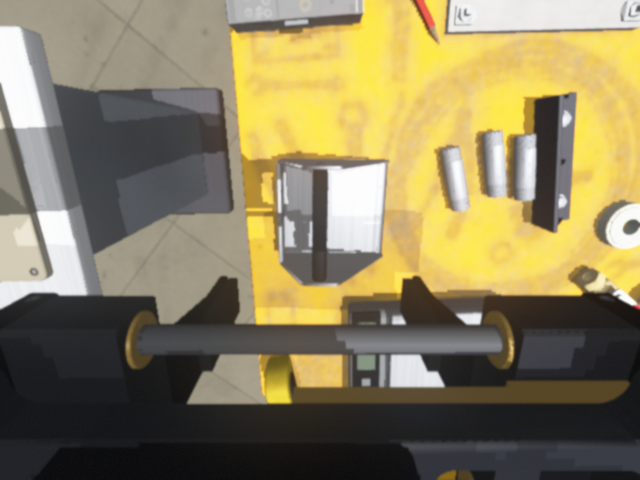

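The wrist view shows the scoop bar (320,170–280), midway between the fingers, plus nipples (453,178), (494,163), (525,167) and rail face edge (535–556, 98–230).

```bash
python3 - <<'E'
from h import *
c=dict(np.load('pics/w1.npz')); X=cloud(c)
def reg(u0,u1,v0,v1,z0,z1):
    Q=X[v0:v1,u0:u1].reshape(-1,3); return Q[(Q[:,2]>z0)&(Q[:,2]<z1)]
def rect(Q):
    (cx,cy),wh,a=cv2.minAreaRect((Q[:,:2]*1000).astype(np.float32)); return np.round([cx,cy,*wh,a],1),len(Q),Q[:,2].mean().round(4)
Q=reg(308,332,176,276,.086,.1); print('bar',rect(Q),Q.min(0),Q.max(0))
for n,b in(('n1',(514,537,130,205)),('n2',(482,511,125,200)),('n3',(438,472,140,215))): print(n,rect(reg(*b,.015,.03)))
print('railtop',rect(reg(530,585,85,240,.036,.05)))
Q=reg(530,575,85,240,.008,.033); Q=Q[Q[:,0]<Q[:,0].max()]; 
b=np.polyfit(Q[:,1],Q[:,0],1); print('face band',len(Q),b,np.polyval(b,.0145))
print('floor z',reg(340,375,180,230,-.01,.02)[:,2].mean(),'table',reg(400,430,100,250,-.02,.02)[:,2].mean())
im=c['pixels'][85:295,265:585]; cv2.imwrite('pics/crop1.png',cv2.resize(im,None,fx=2.5,fy=2.5,interpolation=cv2.INTER_CUBIC))
E
```

```text
bar (array([447.7, -33.8,  94.8,  13.8,  88.4]), 1530, np.float64(0.09)) [ 0.43955848 -0.08102695  0.08600118] [0.45529844 0.01363423 0.09270237]
n1 (array([672.7,   8. ,  19.7,  70.1,   9.5]), 1121, np.float64(0.0189))
n2 (array([639.3,  12.4,  20.3,  70.2,  13.1]), 1119, np.float64(0.019))
n3 (array([598.5,  -2.8,  19.3,  69.9,  15.8]), 1072, np.float64(0.019))
railtop (array([690. ,  10.4,   7.2, 139.3,   7.7]), 939, np.float64(0.039))
face band 2571 [-0.13649492  0.69009677] 0.6881175893425826
floor z 0.0012520917205410716 table -0.0006884205202763947
```

View pics/crop1.png

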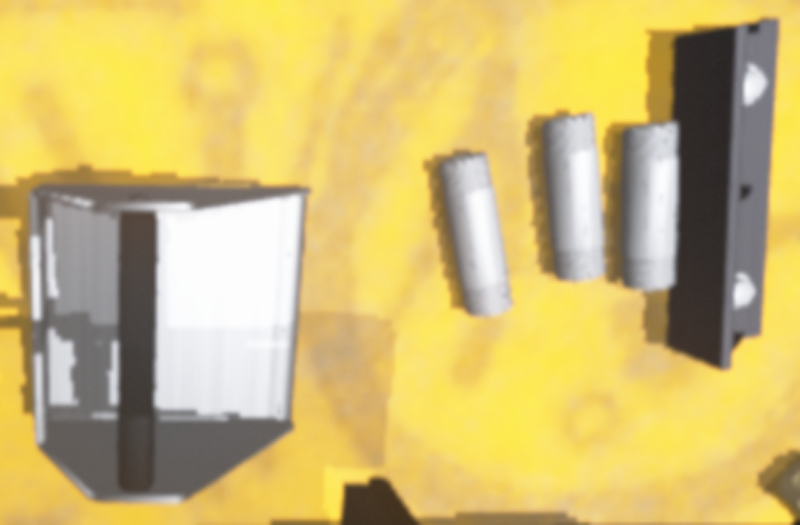

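The grip is centred to about 1 mm. Going down, then closing.

```bash
python3 -m creep '[{"x":0,"y":0,"z":-0.02,"spin":0},{"x":0,"y":0,"z":-0.05,"spin":0},{"x":0,"y":0,"z":-0.075,"spin":0},{"x":0,"y":0,"z":-0.095,"spin":0},{"x":0,"y":0,"z":-0.11,"spin":0},{"x":0,"y":0,"z":-0.12,"spin":0},{"x":0,"y":0,"z":-0.126,"spin":0},{"x":0,"y":0,"z":-0.126,"spin":0}]' && python3 -m creep '[{"x":0,"y":0,"z":0,"spin":0},{"x":0,"y":0,"z":0,"spin":0},{"x":0,"y":0,"z":0,"spin":0},{"x":0,"y":0,"z":0,"spin":0},{"x":0,"y":0,"z":0,"spin":0},{"x":0,"y":0,"z":0,"spin":0},{"x":0,"y":0,"z":0,"spin":0},{"x":0,"y":0,"z":0,"spin":0}]' 0 60
```

```text
time: 4.15
ee_pos: [0.449, -0.033, 0.0861]
eef_rot: [1.0, -0.01, -0.0, -0.0]
ft_force: [0.0, 0.0, -0.6]
width: 0.0874
time: 5.15
ee_pos: [0.449, -0.033, 0.0862]
eef_rot: [1.0, -0.01, 0.0, -0.0]
ft_force: [-0.9, 0.1, 0.8]
width: 0.0148
```

```bash
python3 -m creep '[{"x":0.005,"y":0.003,"z":0,"spin":1.5},{"x":0.012,"y":0.007,"z":0,"spin":3.5},{"x":0.02,"y":0.011,"z":0,"spin":6},{"x":0.027,"y":0.014,"z":0,"spin":8},{"x":0.034,"y":0.017,"z":0,"spin":9.6},{"x":0.034,"y":0.017,"z":0,"spin":9.6}]' && python3 -m creep '[{"x":0.01,"y":0.0014,"z":0,"spin":0},{"x":0.018,"y":0.0026,"z":0,"spin":0},{"x":0.025,"y":0.0036,"z":0,"spin":0},{"x":0.031,"y":0.0044,"z":0,"spin":0},{"x":0.037,"y":0.0053,"z":0,"spin":0},{"x":0.043,"y":0.0062,"z":0,"spin":0},{"x":0.049,"y":0.007,"z":0,"spin":0},{"x":0.055,"y":0.0079,"z":0,"spin":0},{"x":0.06,"y":0.0087,"z":0,"spin":0},{"x":0.06,"y":0.0087,"z":0,"spin":0}]'
python3 - <<'E'
from h import *
a=snap('wrist','w2')['pixels'][90:290,200:600]; b=snap('top','t2')['pixels'][170:330,290:450]
a=cv2.resize(a,None,fx=2,fy=2); b=cv2.resize(b,(400,400))
o=np.zeros((400,800,3),np.uint8); cv2.imwrite('pics/m2.png',a); 
E
```

```text
time: 5.9
ee_pos: [0.4834, -0.0156, 0.0861]
eef_rot: [0.997, 0.074, 0.0, -0.0]
ft_force: [-0.4, -0.1, -1.1]
width: 0.0004
time: 7.15
ee_pos: [0.5433, -0.0071, 0.0861]
eef_rot: [0.997, 0.074, 0.0, -0.0]
ft_force: [-0.0, -1.0, -0.5]
width: 0.0002
```

View pics/m2.png

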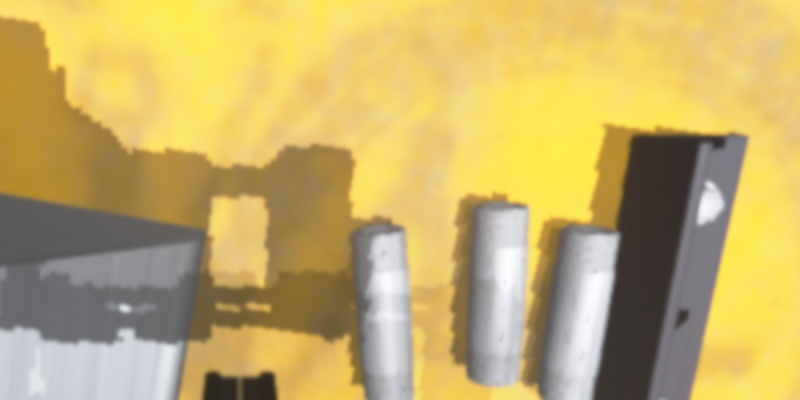

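The width is now 0, so the grip lost the bar. The wrist crop shows the nipples undisturbed and the scoop's lip still clear of them (about column 200 vs 355). I need to locate the scoop.

```bash
python3 - <<'E'
from h import *
print(r.read_state()['width'])
c=dict(np.load('pics/w2.npz')); cv2.imwrite('pics/w2b.png',c['pixels'])
X=cloud(c)
# bar/scoop high points
v,u=np.where((X[...,2]>.07)&(X[...,2]<.097)&(X[...,0]>.38)&(X[...,0]<.6)&(c['z_map']>0))
Q=X[v,u]; print(len(Q),Q.min(0),Q.max(0),u.min(),u.max(),v.min(),v.max())
E
```

```text
0.0005100404865203417
7241 [ 0.41883849 -0.09112121  0.07003085] [0.54941813 0.02391887 0.09689898] 116 336 198 386
```

View pics/w2b.png

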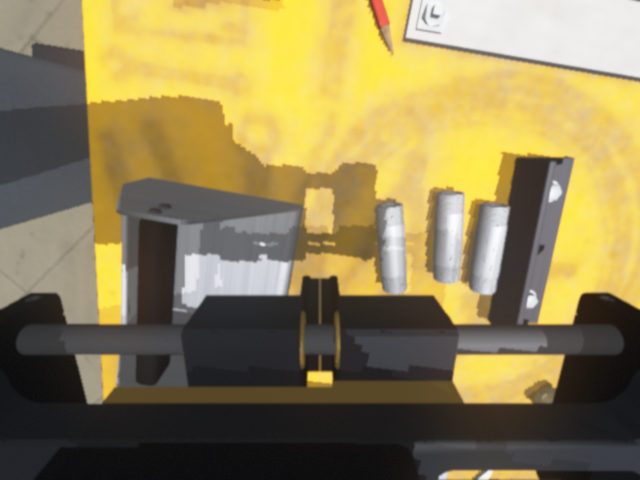

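View pics/t2.png

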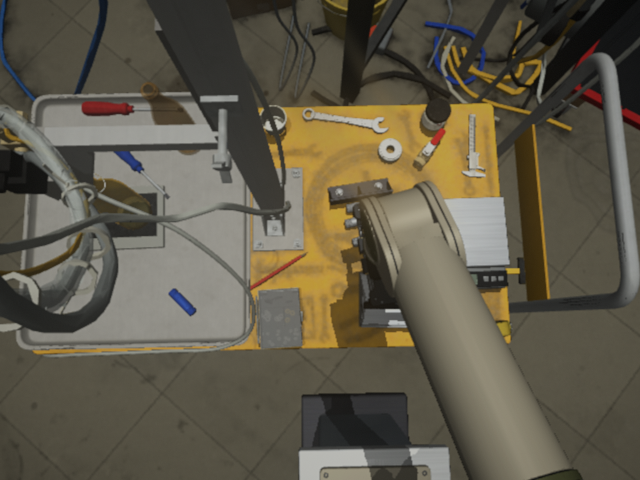

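```bash
python3 - <<'E'
from h import *
c=dict(np.load('pics/w2.npz')); X=cloud(c)
for n,u,v in[('tip',311,281),('tip',328,281),('tip',311,300),('tip',328,310),('bar',158,225),('bar',158,260),('bar',155,300),('bar',150,370),('barL',140,260),('barR',174,260),('floor',230,260),('floor',280,240),('corner',299,207),('cheektop',160,187),('cheektop2',180,220),('back',122,230)]: print(n,u,v,X[v,u].round(4))
Q=X[226:375,130:182].reshape(-1,3);Q=Q[(Q[:,2]>.08)&(Q[:,2]<.1)]; A=np.c_[Q[:,:2],np.ones(len(Q))]; print('plane',np.linalg.lstsq(A,Q[:,2],rcond=None)[0],cv2.minAreaRect((Q[:,:2]*1000).astype('f')),len(Q))
Q=X[215:320,190:290].reshape(-1,3);Q=Q[(Q[:,2]>-.01)&(Q[:,2]<.02)]; A=np.c_[Q[:,:2],np.ones(len(Q))]; print('floor plane',np.linalg.lstsq(A,Q[:,2],rcond=None)[0],Q.max(0),len(Q))
E
```

```text
tip 311 281 [0.5367 0.0012 0.0994]
tip 328 281 [0.5455 0.0021 0.0986]
tip 311 300 [0.5372 0.0016 0.1208]
tip 328 310 [0.5447 0.0026 0.1297]
bar 158 225 [0.4535 0.0165 0.0895]
bar 158 260 [ 0.4534 -0.0034  0.0891]
bar 155 300 [ 0.4524 -0.0273  0.0902]
bar 150 370 [ 0.4497 -0.0746  0.0906]
barL 140 260 [ 0.4445 -0.0042  0.0904]
barR 174 260 [ 0.4555 -0.0093  0.073 ]
floor 230 260 [ 0.472  -0.035   0.0009]
floor 280 240 [ 0.5108 -0.0117  0.001 ]
corner 299 207 [0.5228 0.0199 0.0119]
cheektop 160 187 [0.4254 0.0226 0.0249]
cheektop2 180 220 [0.4657 0.0216 0.0916]
back 122 230 [ 0.4047 -0.0088  0.0363]
plane [-0.37822293  0.01872227  0.2596114 ] ((448.1978759765625, -36.50531768798828), (106.6020278930664, 20.51979637145996), 83.47503662109375) 3599
floor plane [1.63582860e-03 8.25163893e-05 4.50351044e-04] [0.52385616 0.01014116 0.00531321] 7838
```

```bash
python3 - <<'E'
from h import *
for f,cols in(('w2',(310,318,325,332)),('w1',(222,230,405,412))):
    c=dict(np.load(f'pics/{f}.npz')); X=cloud(c)
    for u in cols: print(f,u,[(v,*X[v,u].round(3)) for v in(270,274,276,278,280,284,290)])
E
```

```text
w2 310 [(270, np.float64(0.538), np.float64(-0.035), np.float64(-0.001)), (274, np.float64(0.539), np.float64(-0.039), np.float64(-0.001)), (276, np.float64(0.539), np.float64(-0.04), np.float64(-0.0)), (278, np.float64(0.539), np.float64(-0.042), np.float64(-0.001)), (280, np.float64(0.536), np.float64(0.001), np.float64(0.098)), (284, np.float64(0.536), np.float64(0.001), np.float64(0.103)), (290, np.float64(0.536), np.float64(0.001), np.float64(0.11))]
w2 318 [(270, np.float64(0.545), np.float64(-0.034), np.float64(-0.0)), (274, np.float64(0.546), np.float64(-0.038), np.float64(-0.001)), (276, np.float64(0.546), np.float64(-0.039), np.float64(-0.001)), (278, np.float64(0.54), np.float64(0.001), np.float64(0.095)), (280, np.float64(0.54), np.float64(0.002), np.float64(0.099)), (284, np.float64(0.54), np.float64(0.002), np.float64(0.103)), (290, np.float64(0.54), np.float64(0.002), np.float64(0.11))]
w2 325 [(270, np.float64(0.551), np.float64(-0.032), np.float64(0.0)), (274, np.float64(0.551), np.float64(-0.037), np.float64(-0.001)), (276, np.float64(0.552), np.float64(-0.038), np.
[... 1879 characters left out ...]
, np.float64(-0.025), np.float64(0.222)), (280, np.float64(0.493), np.float64(-0.025), np.float64(0.224)), (284, np.float64(0.492), np.float64(-0.025), np.float64(0.229)), (290, np.float64(0.492), np.float64(-0.029), np.float64(0.229))]
w1 412 [(270, np.float64(0.561), np.float64(-0.116), np.float64(-0.001)), (274, np.float64(0.561), np.float64(-0.121), np.float64(-0.001)), (276, np.float64(0.561), np.float64(-0.123), np.float64(-0.0)), (278, np.float64(0.497), np.float64(-0.025), np.float64(0.223)), (280, np.float64(0.496), np.float64(-0.026), np.float64(0.224)), (284, np.float64(0.495), np.float64(-0.025), np.float64(0.229)), (290, np.float64(0.493), np.float64(-0.025), np.float64(0.237))]
```

Depth shows the fingertips about 34 mm higher than the reported pose implies: tip at 0.095 when ee_z is 0.086, consistently in both wrist pictures. The fingers therefore closed above the bar, and the scoop did not move. I'll correct for this: a grip needs ee_z ≈ 0.052.

```bash
python3 -m creep '[{"x":0,"y":0,"z":0.015,"spin":0},{"x":-0.01,"y":-0.003,"z":0.03,"spin":-1},{"x":-0.03,"y":-0.008,"z":0.03,"spin":-3},{"x":-0.05,"y":-0.014,"z":0.03,"spin":-5},{"x":-0.07,"y":-0.02,"z":0.03,"spin":-7},{"x":-0.085,"y":-0.024,"z":0.03,"spin":-9},{"x":-0.094,"y":-0.026,"z":0.03,"spin":-9.6},{"x":-0.094,"y":-0.026,"z":0.03,"spin":-9.6},{"x":-0.094,"y":-0.026,"z":0.03,"spin":-9.6},{"x":-0.094,"y":-0.026,"z":0.03,"spin":-9.6},{"x":-0.094,"y":-0.026,"z":0.03,"spin":-9.6}]' 0.087 60
python3 - <<'E'
from h import *
c=snap('wrist','w3'); X=cloud(c)
Q=X[230:420,200:460].reshape(-1,3); Q=Q[(Q[:,2]>.086)&(Q[:,2]<.0935)&(abs(Q[:,0]-.45)<.03)]; print(cv2.minAreaRect((Q[:,:2]*1000).astype('f')),len(Q))
for u in(222,230,405,412):
    z=X[200:330,u]; k=np.where(z[:,2]>.1)[0][:2]; print(u,k+200,z[k].round(3))
E
```

```text
time: 8.62
ee_pos: [0.4492, -0.0331, 0.1161]
eef_rot: [1.0, -0.01, -0.0, -0.0]
ft_force: [0.3, -0.5, -0.2]
width: 0.0865
((447.58978271484375, -40.90871047973633), (67.33906555175781, 13.917972564697266), 88.28019714355469) 2002
222 [248 276] [[ 0.45   0.049  0.288]
 [ 0.397 -0.021  0.127]]
230 [278 279] [[ 0.401 -0.023  0.126]
 [ 0.402 -0.023  0.127]]
405 [256 278] [[ 0.45   0.049  0.288]
 [ 0.494 -0.025  0.125]]
412 [276 277] [[ 0.497 -0.023  0.127]
 [ 0.497 -0.023  0.128]]
```

```bash
python3 -m creep '[{"x":0,"y":0,"z":-0.015,"spin":0},{"x":0,"y":0,"z":-0.03,"spin":0},{"x":0,"y":0,"z":-0.042,"spin":0},{"x":0,"y":0,"z":-0.052,"spin":0},{"x":0,"y":0,"z":-0.059,"spin":0},{"x":0,"y":0,"z":-0.064,"spin":0},{"x":0,"y":0,"z":-0.064,"spin":0}]' && python3 -m creep '[{"x":0,"y":0,"z":0,"spin":0},{"x":0,"y":0,"z":0,"spin":0},{"x":0,"y":0,"z":0,"spin":0},{"x":0,"y":0,"z":0,"spin":0},{"x":0,"y":0,"z":0,"spin":0},{"x":0,"y":0,"z":0,"spin":0},{"x":0,"y":0,"z":0,"spin":0},{"x":0,"y":0,"z":0,"spin":0},{"x":0,"y":0,"z":0,"spin":0},{"x":0,"y":0,"z":0,"spin":0},{"x":0,"y":0,"z":0,"spin":0},{"x":0,"y":0,"z":0,"spin":0}]' 0 60
```

```text
time: 9.55
ee_pos: [0.4489, -0.0333, 0.052]
eef_rot: [1.0, -0.01, -0.0, -0.0]
ft_force: [0.7, 0.9, -0.6]
width: 0.0868
time: 11.05
ee_pos: [0.449, -0.0333, 0.0522]
eef_rot: [1.0, -0.01, 0.0, -0.0]
ft_force: [-0.7, -1.1, 0.8]
width: 0.0132
```

```bash
python3 -m creep '[{"x":0.005,"y":0.003,"z":0,"spin":1.5},{"x":0.012,"y":0.007,"z":0,"spin":3.5},{"x":0.02,"y":0.011,"z":0,"spin":6},{"x":0.027,"y":0.014,"z":0,"spin":8},{"x":0.034,"y":0.017,"z":0,"spin":9.6},{"x":0.034,"y":0.017,"z":0,"spin":9.6},{"x":0.034,"y":0.017,"z":0,"spin":9.6}]'
python3 - <<'E'
from h import *
c=snap('wrist','w4'); X=cloud(c)
Q=X[80:290,250:420].reshape(-1,3); F=Q[(abs(Q[:,2]-.0015)<.01)&(Q[:,0]<.56)&(Q[:,1]<.03)]
K=X[...,2]; 
b=Q[(Q[:,2]>.086)&(Q[:,2]<.094)]; print('bar',cv2.minAreaRect((b[:,:2]*1000).astype('f')),len(b))
def rect(b,z0,z1):
    u0,u1,v0,v1=b; Q=X[v0:v1,u0:u1].reshape(-1,3); Q=Q[(Q[:,2]>z0)&(Q[:,2]<z1)]; return cv2.minAreaRect((Q[:,:2]*1000).astype('f')),len(Q)
print('rail',rect((430,640,60,320),.036,.05))
cv2.imwrite('pics/w4c.png',cv2.resize(c['pixels'][100:340,200:600],None,fx=2,fy=2,interpolation=cv2.INTER_CUBIC))
E
```

```text
time: 11.92
ee_pos: [0.4836, -0.0157, 0.0522]
eef_rot: [0.997, 0.074, 0.001, -0.0]
ft_force: [2.1, 1.5, 1.9]
width: 0.0136
bar ((478.912353515625, 20.254615783691406), (40.73080062866211, 41.95412063598633), 9.769883155822754) 3416
rail (((0.0, 0.0), (0.0, 0.0), 0.0), 0)
```

View pics/w4c.png

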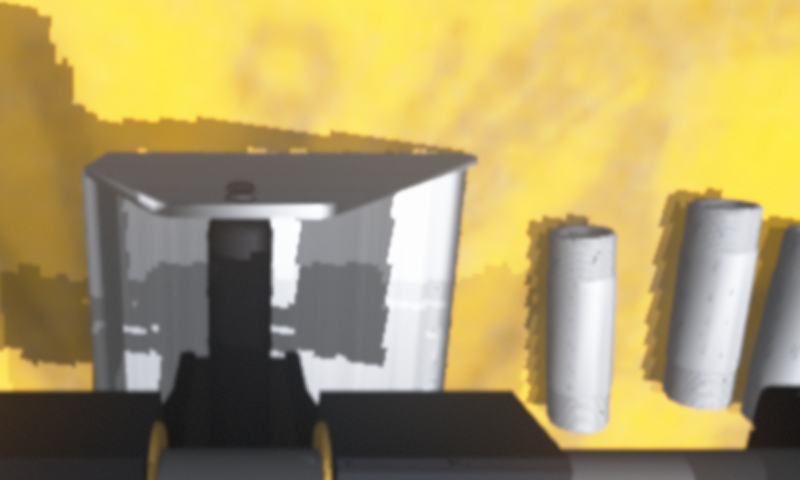

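The grip is good: bar between the fingers (crop 240,300), lip (460,270) parallel to the nipples, nipples within the cheeks. Advancing towards the rail.

```bash
python3 -m creep '[{"x":0.006,"y":0.001,"z":0,"spin":0},{"x":0.012,"y":0.0017,"z":0,"spin":0},{"x":0.018,"y":0.0026,"z":0,"spin":0},{"x":0.024,"y":0.0034,"z":0,"spin":0},{"x":0.03,"y":0.0043,"z":0,"spin":0},{"x":0.036,"y":0.0051,"z":0,"spin":0},{"x":0.042,"y":0.006,"z":0,"spin":0},{"x":0.048,"y":0.0069,"z":0,"spin":0},{"x":0.053,"y":0.0076,"z":0,"spin":0},{"x":0.058,"y":0.0083,"z":0,"spin":0},{"x":0.063,"y":0.009,"z":0,"spin":0},{"x":0.068,"y":0.0097,"z":0,"spin":0}]' && python3 -m creep '[{"x":0.004,"y":0.0006,"z":0,"spin":0},{"x":0.008,"y":0.0011,"z":0,"spin":0},{"x":0.012,"y":0.0017,"z":0,"spin":0},{"x":0.016,"y":0.0023,"z":0,"spin":0},{"x":0.02,"y":0.0029,"z":0,"spin":0},{"x":0.024,"y":0.0034,"z":0,"spin":0},{"x":0.028,"y":0.004,"z":0,"spin":0},{"x":0.032,"y":0.0046,"z":0,"spin":0},{"x":0.036,"y":0.0051,"z":0,"spin":0},{"x":0.04,"y":0.0057,"z":0,"spin":0},{"x":0.043,"y":0.0062,"z":0,"spin":0},{"x":0.045,"y":0.0065,"z":0,"spin":0}]'
python3 - <<'E'
from h import *
c=snap('wrist','w5'); t=snap('side','s5'); X=cloud(c)
cv2.imwrite('pics/m5.png',np.vstack([cv2.resize(c['pixels'][130:330,240:640],(600,300)),cv2.resize(t['pixels'][240:380,220:500],(600,300))]))
E
```

```text
time: 13.48
ee_pos: [0.5497, -0.007, 0.0522]
eef_rot: [0.997, 0.074, -0.001, 0.0]
ft_force: [-7.0, -1.7, 7.2]
width: 0.0133
time: 14.98
ee_pos: [0.5945, -0.0005, 0.0522]
eef_rot: [0.997, 0.074, -0.002, 0.0]
ft_force: [-9.2, -1.7, 9.6]
width: 0.0137
```

View pics/m5.png

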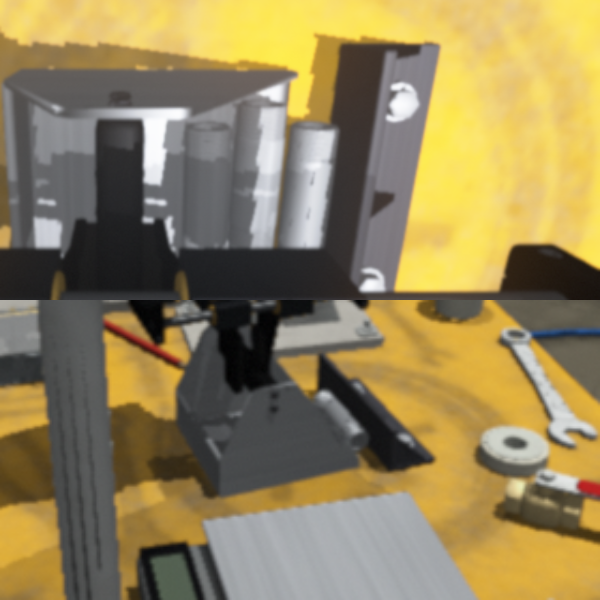

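Two nipples are in (top half, 207 and 258), and nipple 1 (310) lies against the rail. Creeping forward, watching the force.

```bash
python3 -m creep '[{"x":0.002,"y":0.0003,"z":0,"spin":0},{"x":0.004,"y":0.0006,"z":0,"spin":0},{"x":0.006,"y":0.0009,"z":0,"spin":0},{"x":0.008,"y":0.0011,"z":0,"spin":0},{"x":0.01,"y":0.0014,"z":0,"spin":0},{"x":0.012,"y":0.0017,"z":0,"spin":0},{"x":0.013,"y":0.0019,"z":0,"spin":0},{"x":0.014,"y":0.002,"z":0,"spin":0}]' && python3 -m creep '[{"x":0.001,"y":0.0001,"z":0,"spin":0},{"x":0.002,"y":0.0003,"z":0,"spin":0},{"x":0.002,"y":0.0003,"z":0,"spin":0}]'
python3 - <<'E'
from h import *
c=snap('wrist','w6');X=cloud(c)
# profile across scoop front, along rail x: heights
e=np.array([.99,.143]);s=(X[...,:2]-[.6875,.0104])@e; y=(X[...,:2]-[.6875,.0104])@[-.143,.99]
for a in range(-80,8,3):
    m=(abs(s-a/1000)<.0015)&(y>.005)&(y<.03)&(c['z_map']>0)&(X[...,2]<.06); print(a,m.sum(),np.round(np.median(X[...,2][m])*1000,1) if m.sum() else '',end='; ')
E
```

```text
time: 16.08
ee_pos: [0.607, 0.0012, 0.0524]
eef_rot: [0.997, 0.074, -0.003, 0.001]
ft_force: [-15.6, -2.2, 15.8]
width: 0.0133
time: 16.45
ee_pos: [0.6102, 0.0017, 0.0523]
eef_rot: [0.997, 0.074, -0.002, 0.001]
ft_force: [-11.3, -2.1, 11.1]
width: 0.0136
-80 0 ; -77 0 ; -74 0 ; -71 0 ; -68 64 1.1; -65 141 1.1; -62 235 16.1; -59 183 20.2; -56 183 21.5; -53 171 22.1; -50 168 21.3; -47 152 20.0; -44 104 17.5; -41 237 14.6; -38 199 19.4; -35 188 21.5; -32 181 22.2; -29 165 21.9; -26 144 20.9; -23 121 18.0; -20 188 15.4; -17 231 19.6; -14 207 21.9; -11 181 22.7; -8 166 22.7; -5 146 21.6; -2 92 19.1; 1 746 29.9; 4 186 39.6; 7 5 38.8;
```

```bash
python3 -m creep '[{"x":0.001,"y":0.0001,"z":0,"spin":0},{"x":0.002,"y":0.0003,"z":0,"spin":0},{"x":0.002,"y":0.0003,"z":0,"spin":0}]'
python3 - <<'E'
from h import *
c=snap('wrist','w7');X=cloud(c)
e=np.array([.99,.143]);s=(X[...,:2]-[.6875,.0104])@e; y=(X[...,:2]-[.6875,.0104])@[-.143,.99]
for a in range(-65,5,3):
    m=(abs(s-a/1000)<.0015)&(y>.005)&(y<.03)&(c['z_map']>0)&(X[...,2]<.06); print(a,m.sum(),np.round(np.median(X[...,2][m])*1000,1) if m.sum() else '',end='; ')
cv2.imwrite('pics/w7c.png',cv2.resize(c['pixels'][150:320,240:560],None,fx=2.4,fy=2.4,interpolation=cv2.INTER_CUBIC))
E
```

```text
time: 16.88
ee_pos: [0.6123, 0.002, 0.0522]
eef_rot: [0.997, 0.074, -0.002, 0.0]
ft_force: [-10.2, -1.3, 10.2]
width: 0.0134
-65 97 1.2; -62 220 16.2; -59 182 20.1; -56 175 21.5; -53 177 21.9; -50 169 21.6; -47 161 19.9; -44 98 16.6; -41 235 14.4; -38 208 19.6; -35 186 21.4; -32 180 22.2; -29 166 21.7; -26 147 21.0; -23 104 18.6; -20 205 15.3; -17 224 19.5; -14 198 21.5; -11 185 22.5; -8 174 22.3; -5 134 21.2; -2 88 19.5; 1 759 29.4; 4 183 39.6;
```

```bash
python3 -m creep '[{"x":0.001,"y":0.0001,"z":0,"spin":0},{"x":0.0015,"y":0.0002,"z":0,"spin":0},{"x":0.0015,"y":0.0002,"z":0,"spin":0}]';python3 -m creep '[{"x":0.001,"y":0.0001,"z":0,"spin":0},{"x":0.0015,"y":0.0002,"z":0,"spin":0},{"x":0.0015,"y":0.0002,"z":0,"spin":0}]'
python3 - <<'E'
from h import *
c=snap('wrist','w8');X=cloud(c)
e=np.array([.99,.143]);s=(X[...,:2]-[.6875,.0104])@e; y=(X[...,:2]-[.6875,.0104])@[-.143,.99]
for a in range(-65,5,3):
    m=(abs(s-a/1000)<.0015)&(y>.005)&(y<.03)&(c['z_map']>0)&(X[...,2]<.06); print(a,m.sum(),np.round(np.median(X[...,2][m])*1000,1) if m.sum() else '',end='; ')
cv2.imwrite('pics/w8c.png',cv2.resize(c['pixels'][150:320,240:560],None,fx=2.4,fy=2.4,interpolation=cv2.INTER_CUBIC))
E
```

```text
time: 17.3
ee_pos: [0.6137, 0.0022, 0.0522]
eef_rot: [0.997, 0.074, -0.002, 0.001]
ft_force: [-11.2, -2.1, 10.9]
width: 0.0134
time: 17.68
ee_pos: [0.614, 0.0022, 0.0524]
eef_rot: [0.997, 0.074, -0.003, 0.001]
ft_force: [-18.6, -2.5, 17.9]
width: 0.0134
-65 40 1.5; -62 206 16.6; -59 183 20.2; -56 182 21.6; -53 169 22.2; -50 164 21.6; -47 159 20.2; -44 100 16.9; -41 233 15.0; -38 199 19.7; -35 189 21.4; -32 175 22.1; -29 169 22.0; -26 150 20.7; -23 109 18.6; -20 187 15.1; -17 219 19.2; -14 206 21.4; -11 175 22.2; -8 167 22.1; -5 144 21.1; -2 92 19.0; 1 742 29.5; 4 184 39.6;
```

View pics/w8c.png

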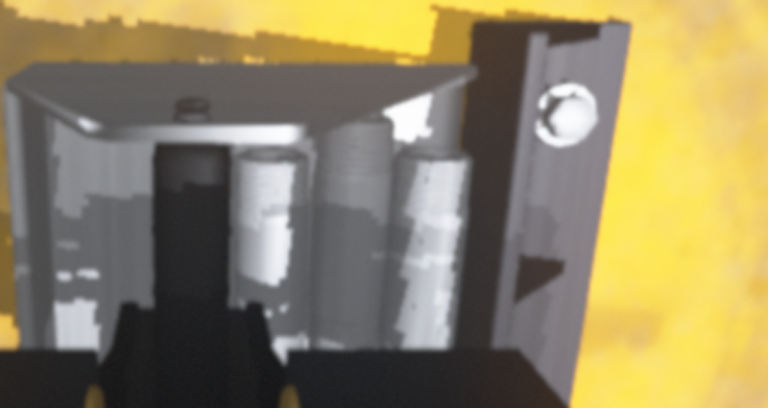

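Contact with the rail (force step, motion stopped) and all three nipples sit at floor height (tops ≈22 mm, at 265, 355 and 430 in the crop). Easing back 1.5 mm and lifting gently.

```bash
python3 -m creep '[{"x":-0.0015,"y":-0.0002,"z":0,"spin":0},{"x":-0.0015,"y":-0.0002,"z":0,"spin":0},{"x":-0.0015,"y":-0.0002,"z":0.001,"spin":0},{"x":-0.0015,"y":-0.0002,"z":0.003,"spin":0},{"x":-0.0015,"y":-0.0002,"z":0.006,"spin":0},{"x":-0.0015,"y":-0.0002,"z":0.01,"spin":0},{"x":-0.0015,"y":-0.0002,"z":0.015,"spin":0},{"x":-0.0015,"y":-0.0002,"z":0.02,"spin":0},{"x":-0.0015,"y":-0.0002,"z":0.024,"spin":0},{"x":-0.0015,"y":-0.0002,"z":0.027,"spin":0},{"x":-0.0015,"y":-0.0002,"z":0.029,"spin":0},{"x":-0.0015,"y":-0.0002,"z":0.03,"spin":0}]'
cat > chk.py <<'E'
from h import *
import sys
c=snap('wrist',sys.argv[1]);X=cloud(c);st=r.read_state();p=st['ee_pos'];q=st['eef_rot']
a=2*np.arctan2(q[1],q[0]); e=np.array([np.cos(a),np.sin(a)]);n=np.array([-e[1],e[0]])
s=(X[...,:2]-p[:2])@e-.016; y=(X[...,:2]-p[:2])@n; h=X[...,2]-(p[2]-.0522)   # scoop frame
for k in range(-60,70,4):
    m=(abs(s-k/1000)<.002)&(y>.012)&(y<.03)&(c['z_map']>0)&(h<.06); print(k,np.round(np.median(h[m])*1000,1) if m.sum()>5 else '-',end='; ')
print(p,st['ft_force'],st['width'],q)
E
python3 chk.py w9
```

```text
time: 19.23
ee_pos: [0.6151, 0.0026, 0.082]
eef_rot: [0.997, 0.074, -0.0, 0.0]
ft_force: [-5.5, -0.8, -8.5]
width: 0.0136
-60 25.8; -56 1.7; -52 1.6; -48 1.6; -44 1.4; -40 1.3; -36 1.3; -32 1.2; -28 1.2; -24 -; -20 -; -16 -; -12 -; -8 -; -4 18.0; 0 20.6; 4 21.1; 8 20.0; 12 17.5; 16 14.5; 20 19.2; 24 21.0; 28 20.9; 32 19.0; 36 14.2; 40 17.9; 44 20.3; 48 20.7; 52 19.3; 56 16.0; 60 9.8; 64 8.6; 68 -; [0.61512939 0.00259629 0.08214055] [-6.07766611 -0.47202063 -7.40463811] 0.013353457117579213 [ 9.97276403e-01  7.37537722e-02 -3.95398530e-04  3.91408887e-05]
```

```bash
python3 -m creep '[{"x":-0.001,"y":-0.0001,"z":0.001,"spin":0},{"x":-0.0015,"y":-0.0002,"z":0.003,"spin":0},{"x":-0.0015,"y":-0.0002,"z":0.007,"spin":0},{"x":-0.0015,"y":-0.0002,"z":0.012,"spin":0},{"x":-0.0015,"y":-0.0002,"z":0.018,"spin":0},{"x":-0.0015,"y":-0.0002,"z":0.025,"spin":0},{"x":-0.0015,"y":-0.0002,"z":0.033,"spin":0},{"x":-0.0015,"y":-0.0002,"z":0.04,"spin":0},{"x":-0.0015,"y":-0.0002,"z":0.046,"spin":0},{"x":-0.0015,"y":-0.0002,"z":0.051,"spin":0},{"x":-0.0015,"y":-0.0002,"z":0.054,"spin":0},{"x":-0.0015,"y":-0.0002,"z":0.055,"spin":0}]'; python3 chk.py w10
```

```text
time: 20.78
ee_pos: [0.614, 0.0025, 0.1373]
eef_rot: [0.997, 0.074, 0.0, -0.0]
ft_force: [-0.5, 0.8, -5.2]
width: 0.0136
-60 27.4; -56 1.4; -52 1.3; -48 1.3; -44 1.2; -40 1.3; -36 1.2; -32 1.2; -28 1.1; -24 -; -20 -; -16 -; -12 -; -8 -; -4 17.8; 0 20.9; 4 21.7; 8 20.8; 12 18.1; 16 14.3; 20 19.8; 24 21.6; 28 21.7; 32 20.2; 36 15.0; 40 18.1; 44 21.3; 48 21.7; 52 20.6; 56 17.7; 60 -; 64 -; 68 -; [0.61400626 0.00247495 0.13722769] [-0.26679373  0.32266742 -5.19700984] 0.01350998564147413 [ 9.97276904e-01  7.37480647e-02  5.12603148e-06 -2.11675434e-05]
```

```bash
python3 - <<'E'
from h import *
print(r.read_state()['joint_positions'].round(2))
P=[]
for n in('top','side'):
    c=snap(n,n[0]+'11'); X=cloud(c); b=cloud(dict(np.load(f'pics/{n}0.npz')))
    z0=np.load(f'pics/{n}0.npz')['z_map']; m=(c['z_map']>0)&(abs(c['z_map']-z0)>.02)&(X[...,2]>.1)&(X[...,0]>-.1)&(X[...,0]<1); P.append(X[m])
Q=np.vstack(P)
for y in np.arange(-.5,.15,.05):
    m=abs(Q[:,1]-y)<.025
    if m.sum()>20: print(round(y,2),m.sum(),'x',np.percentile(Q[m,0],[1,99]).round(2),'z',np.percentile(Q[m,2],[1,99]).round(2))
a=cv2.resize(dict(np.load('pics/t11.npz'))['pixels'],(400,300));b=cv2.resize(dict(np.load('pics/s11.npz'))['pixels'],(400,300)); cv2.imwrite('pics/m11.png',np.hstack([a,b]))
E
```

```text
[ 0.46  0.45 -0.7   1.56  0.3   1.25 -0.14]
-0.35 98 x [0.43 0.84] z [0.11 0.38]
-0.15 367 x [0.29 0.32] z [0.62 0.66]
-0.1 6323 x [0.29 0.46] z [0.58 0.67]
-0.05 26466 x [0.29 0.66] z [0.11 0.66]
-0.0 15738 x [0.36 0.66] z [0.15 0.61]
0.05 5687 x [0.08 0.69] z [0.1  0.56]
```

View pics/m11.png

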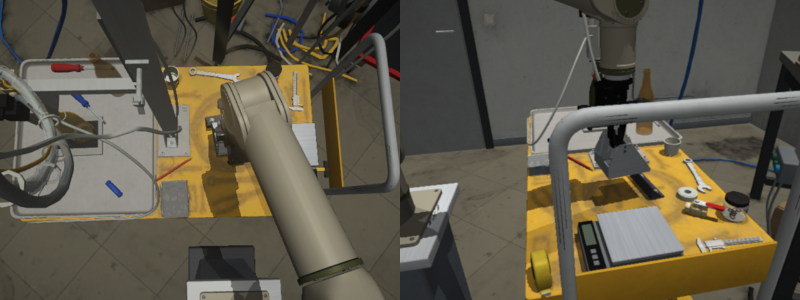

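Arm and wrist lie well above the handle (z > 0.5 vs 0.375), and the loaded scoop weighs 5.2 N (expected 0.53 kg). Moving over to the scale.

```bash
python3 -m creep '[{"x":0,"y":-0.001,"z":0.003,"spin":0},{"x":-0.001,"y":-0.004,"z":0.006,"spin":-0.3},{"x":-0.002,"y":-0.009,"z":0.009,"spin":-0.6},{"x":-0.003,"y":-0.016,"z":0.01,"spin":-1},{"x":-0.004,"y":-0.025,"z":0.01,"spin":-1.4},{"x":-0.005,"y":-0.035,"z":0.01,"spin":-1.8},{"x":-0.006,"y":-0.046,"z":0.01,"spin":-2.2},{"x":-0.007,"y":-0.057,"z":0.01,"spin":-2.6},{"x":-0.008,"y":-0.068,"z":0.01,"spin":-3},{"x":-0.009,"y":-0.079,"z":0.01,"spin":-3.4},{"x":-0.01,"y":-0.09,"z":0.01,"spin":-3.8},{"x":-0.011,"y":-0.101,"z":0.01,"spin":-4.2}]' && python3 -m creep '[{"x":-0.001,"y":-0.011,"z":0,"spin":-0.4},{"x":-0.002,"y":-0.022,"z":0,"spin":-0.8},{"x":-0.003,"y":-0.033,"z":0,"spin":-1.2},{"x":-0.004,"y":-0.044,"z":0,"spin":-1.6},{"x":-0.005,"y":-0.055,"z":0,"spin":-2},{"x":-0.006,"y":-0.066,"z":0,"spin":-2.4},{"x":-0.008,"y":-0.077,"z":0,"spin":-2.8},{"x":-0.01,"y":-0.087,"z":0,"spin":-3.2},{"x":-0.012,"y":-0.096,"z":0,"spin":-3.6},{"x":-0.013,"y":-0.103,"z":0,"spin":-4},{"x":-0.014,"y":-0.109,"z":0,"spin":-4.2},{"x":-0.014,"y":-0.113,"z":0,"spin":-4.2}]' && python3 chk.py w12
python3 - <<'E'
from h import *
X=cloud(dict(np.load('pics/w12.npz'))); Q=X.reshape(-1,3); Q=Q[(abs(Q[:,2]-.05)<.004)&(abs(Q[:,0]-.6)<.12)&(abs(Q[:,1]+.21)<.12)]
print('platform seen',len(Q),np.percentile(Q,[.5,99.5],axis=0).round(3),Q[:,2].mean())
E
```

```text
time: 22.42
ee_pos: [0.6029, -0.0993, 0.1472]
eef_rot: [0.999, 0.037, 0.0, -0.0]
ft_force: [0.3, -0.1, -5.1]
width: 0.0138
time: 23.92
ee_pos: [0.589, -0.2118, 0.1472]
eef_rot: [1.0, 0.0, 0.0, 0.0]
ft_force: [-0.6, 0.0, -5.1]
width: 0.0134
-60 27.2; -56 1.3; -52 1.2; -48 1.2; -44 1.2; -40 1.2; -36 1.2; -32 1.1; -28 1.2; -24 -; -20 -; -16 -; -12 -; -8 -; -4 18.2; 0 21.0; 4 21.7; 8 20.7; 12 17.9; 16 15.0; 20 20.0; 24 21.7; 28 21.7; 32 20.0; 36 14.9; 40 18.7; 44 21.2; 48 21.6; 52 20.5; 56 17.7; 60 -; 64 -; 68 -; [ 0.58896424 -0.21240344  0.14715209] [ 0.05164208 -0.33008359 -5.15235449] 0.013619309220585237 [9.99999957e-01 2.53493248e-04 3.68955535e-05 1.39329390e-04]
platform seen 3222 [[ 0.528 -0.163  0.047]
 [ 0.676 -0.148  0.051]] 0.04956811651565509
```

```bash
python3 -m creep '[{"x":0,"y":0,"z":-0.002,"spin":0},{"x":0,"y":0,"z":-0.006,"spin":0},{"x":0,"y":0,"z":-0.012,"spin":0},{"x":0,"y":0,"z":-0.018,"spin":0},{"x":0,"y":0,"z":-0.024,"spin":0},{"x":0,"y":0,"z":-0.03,"spin":0},{"x":0,"y":0,"z":-0.035,"spin":0},{"x":0,"y":0,"z":-0.039,"spin":0},{"x":0,"y":0,"z":-0.042,"spin":0},{"x":0,"y":0,"z":-0.0435,"spin":0},{"x":0,"y":0,"z":-0.044,"spin":0},{"x":0,"y":0,"z":-0.044,"spin":0}]'; python3 -m creep '[{"x":0,"y":0,"z":-0.0005,"spin":0},{"x":0,"y":0,"z":-0.001,"spin":0},{"x":0,"y":0,"z":-0.001,"spin":0}]'; 
```

```text
time: 25.48
ee_pos: [0.5891, -0.2115, 0.1033]
eef_rot: [1.0, 0.001, 0.0, 0.0]
ft_force: [0.5, -0.4, -5.0]
width: 0.0137
time: 25.85
ee_pos: [0.589, -0.2116, 0.1024]
eef_rot: [1.0, 0.0, 0.0, 0.0]
ft_force: [-1.7, -0.2, -2.7]
width: 0.0135
```

Contact is starting (−2.7 N). Lowering a little more until the weight is carried.

```bash
python3 -m creep '[{"x":0,"y":0,"z":-0.0004,"spin":0},{"x":0,"y":0,"z":-0.0007,"spin":0},{"x":0,"y":0,"z":-0.0007,"spin":0},{"x":0,"y":0,"z":-0.0007,"spin":0}]'; python3 chk.py w13
```

```text
time: 26.35
ee_pos: [0.589, -0.2116, 0.1023]
eef_rot: [1.0, 0.001, 0.0, 0.0]
ft_force: [-6.4, 0.6, 4.3]
width: 0.0135
-60 27.1; -56 1.3; -52 1.2; -48 1.1; -44 1.1; -40 1.1; -36 1.3; -32 1.1; -28 1.2; -24 -; -20 -; -16 -; -12 -; -8 14.5; -4 18.1; 0 20.9; 4 21.7; 8 20.8; 12 17.8; 16 14.6; 20 20.2; 24 21.8; 28 21.8; 32 20.1; 36 15.1; 40 18.9; 44 21.5; 48 21.8; 52 20.5; 56 17.6; 60 -0.1; 64 -0.3; 68 -0.3; [ 0.58897977 -0.21158365  0.10225113] [-5.66125001  0.63803946  4.37062607] 0.013468987564050431 [9.99999865e-01 4.73376973e-04 7.36628697e-05 2.03063650e-04]
```

```bash
python3 -m creep '[{"x":0,"y":0,"z":0,"spin":0},{"x":0,"y":0,"z":0,"spin":0},{"x":0,"y":0,"z":0,"spin":0},{"x":0,"y":0,"z":0,"spin":0},{"x":0,"y":0,"z":0,"spin":0},{"x":0,"y":0,"z":0,"spin":0},{"x":0,"y":0,"z":0,"spin":0},{"x":0,"y":0,"z":0,"spin":0}]' 0.05 20 && python3 -m creep '[{"x":0,"y":0,"z":0.004,"spin":0},{"x":0,"y":0,"z":0.012,"spin":0},{"x":0,"y":0,"z":0.024,"spin":0},{"x":0,"y":0,"z":0.04,"spin":0},{"x":0,"y":0,"z":0.06,"spin":0},{"x":0,"y":0,"z":0.08,"spin":0},{"x":0,"y":0,"z":0.1,"spin":0},{"x":0,"y":0,"z":0.11,"spin":0},{"x":0,"y":0,"z":0.12,"spin":0},{"x":0,"y":0,"z":0.12,"spin":0}]'
python3 - <<'E'
from h import *
c=snap('wrist','w14');X=cloud(c);m=c['z_map']>0
def rect(f):
    Q=X[f&m]; return cv2.minAreaRect((Q[:,:2]*1000).astype('f')),len(Q)
N=(abs(X[...,0]-.605)<.1)&(abs(X[...,1]+.212)<.1)
print('bar',rect(N&(X[...,2]>.136)&(X[...,2]<.145)&(abs(X[...,0]-.589)<.02)&(abs(X[...,1]+.212)<.05)))
for k in range(-60,70,4):
    f=m&(abs(X[...,0]-.605-k/1000)<.002)&(X[...,1]>-.21)&(X[...,1]<-.19)&(X[...,2]<.11); print(k,np.round(np.median(X[...,2][f])*1000-50,1) if f.sum()>5 else '-',end='; ')
f=N&(X[...,2]>.068)&(X[...,2]<.078)&(X[...,0]>.595)&(abs(X[...,1]+.212)<.05)&m; Q=X[f]; print('\nnipples y range',np.percentile(Q[:,1],[1,99]),r.read_state()['time'])
E
```

```text
time: 27.4
ee_pos: [0.5891, -0.2115, 0.1015]
eef_rot: [1.0, 0.001, 0.0, 0.0]
ft_force: [0.0, -0.4, -0.5]
width: 0.0502
time: 28.65
ee_pos: [0.5892, -0.2116, 0.2219]
eef_rot: [1.0, 0.001, 0.0, 0.0]
ft_force: [-0.2, -0.1, 0.5]
width: 0.05
bar (((587.8799438476562, -211.99359130859375), (99.89545440673828, 14.290644645690918), 89.77771759033203), 2041)
-60 34.9; -56 1.4; -52 1.3; -48 1.3; -44 1.1; -40 1.3; -36 1.3; -32 1.3; -28 1.2; -24 -; -20 -; -16 -; -12 -; -8 2.2; -4 18.7; 0 21.4; 4 21.9; 8 20.9; 12 17.6; 16 15.4; 20 20.3; 24 21.9; 28 21.9; 32 20.0; 36 15.6; 40 19.4; 44 21.8; 48 22.1; 52 21.0; 56 17.9; 60 -0.1; 64 -0.1; 68 -0.2; 
nipples y range [-0.24820553 -0.17172019] 28.7
```

```bash
python3 -m creep '[{"x":0,"y":0,"z":0,"spin":0},{"x":0,"y":0,"z":0,"spin":0}]'; python3 -c "
from bench import r
print(r.close_job())"
```

```text
time: 28.95
ee_pos: [0.5888, -0.2115, 0.2209]
eef_rot: [1.0, 0.001, -0.0, -0.0]
ft_force: [0.3, 0.3, -1.0]
width: 0.0499
the job is handed in; nothing more can be done
None
```

The job is handed in at about 29 s. The loaded scoop stands on the scale with all three nipples in it; the hand-in gave no verdict.

- **What I did:** I gripped the scoop by its bar and slid it flat to the rail until the lip touched. Then I lifted it level, set it on the scale's platform, released it and backed the gripper off 120 mm above.
- **Last checks passed:**
  - **Placing:** the scoop's centre is about 7–11 mm from the platform's centre, and its floor is level at platform height.
  - **Nipples:** they lie at about x +3, +26 and +47 mm in the scoop's frame, inside the cheeks. The one nearest the mouth has about 9 mm to spare.
  - **Load:** the lifted load read 5.2 N, against about 5.2 N expected. The wrist force was about zero after release.
- **What disagreed:**
  - **Fingertip height:** wrist-camera depth put the fingertips about 34 mm higher than the reported pose and `r.nose_length` imply. My first grip therefore closed above the bar without moving anything. I corrected for the offset and the second grip held.
  - **Cameras:** the top and wrist cameras differed by about 2–4 mm, so I found the rail by contact.

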